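# Bring the display-case trolley to rest at the glue-station mark

## Robot

A 7-joint arm with a two-finger parallel gripper is mounted at the origin on the work surface. World frame = base frame: x ahead of the robot, y to its left, z up, the work surface at z = 0. Lengths are in m, angles in rad, forces in N, time in s.
With the tool pointing down it reaches from about 0.4 to 0.875 m from the base axis. Payload 6.5 kg.
Tool frame: the origin (TCP) lies between the finger pads; the fingertips stand 19 mm ahead of it and the grasp point (between the pads) is the TCP; z points along the fingers, y is the line along which they close (so a half turn about z gives the same grasp; the last joint's range is limited). The gripper opens to 88 mm and grips with 3 to 60 N. Pads are 18 mm wide; open, the fingers measure 123 mm over their backs; the gripper's body (75 mm by 187 mm) begins 45 mm behind the grasp point.
Start: joints at [-1.26, 0.536, -0.004, 1.538, 0.003, 1.067, -0.071], TCP at [0.239, 0.604, 0.258] pointing down, gripper open.
Joint ranges: [-2.7, 2.7], [-0.37, 2.16], [-1.27, 1.26], [0.24, 2.4], [-1.31, 4.45], [0.19, 1.91], [-2.76, 2.76]. Speed limits (rad/s): [2.39, 2.39, 3.14, 3.14, 3.14, 3.14, 3.14].

## Interface

Orientations are given as a unit quaternion [w, x, y, z].
In Python, from cell import arm, imaging, workorder gives the robot as it stands. The module is installed in compiled form; this text tells all that it offers.
- The arm moves only by the tool move_arm, never from a script. Its argument "steps" is a list of rows, each an object with "dr": the turn, a rotation vector about the tool's x, y, z normalised to -1 to 1, where 1 is pi rad, a list of three; "travel": the shift along the tool's x, y, z normalised to -1 to 1, where 1 is 200 mm, a list of three; "claw": the closure, from -1 (fully open) to 1 (shut). A call has 1 to 20 rows; each row is the pose to reach, as a shift and turn from the pose commanded when the call began, along the tool's axes at that moment, turning the shorter way round; what a row does not reach only later rows make up. A row lasts 1/8 s, in which the tool goes at most 62.5 mm and 10.7 degrees, less where a joint would pass 70% of its speed; a pose out of reach is approached as far as the arm can. A call with a number of a shift or a turn outside -1 to 1 is refused whole. A call with a gripper value outside its range is refused whole. The fingers move at their own pace and stop on an object; "force" is the grip in N (left out, the last holds). Time passes only in rows, so rows that repeat a pose let the fingers close. It gives the time, the measured TCP pose, the force, the opening and the grip force at its end, in the units of the state.
- arm.get_obs(): the state, without advancing time (a new reading comes with each control period).
- imaging.get_image(name): name is "scene" or "top"; returns (picture, depth): 384x512x3 uint8, blue, green, red; 384x512 float32, m along the optical axis (not along the pixel's ray), 0 where there is no reading.
- imaging.camera_model(name): a dict with "intrinsics" (3x3 intrinsics, pixels), "view" (4x4, takes a point from world to camera coordinates). Camera axes: x right, y up, looking along -z (the intrinsics and any distortion apply to the point x, -y, -z); pixel columns grow to the right and rows downward; lengths in m; the calibration is good to about 2 mm. A picture is of the moment at which its call begins. camera_model takes no time and is no camera call.
- workorder.job_done(): hands the job in; it is judged then, once.
The state is a dict: "time_s": time; "q": joint angles; "joint_vel": joint speeds; "effort": joint torques, N m; "eef_pos": TCP position; "tool_rot": TCP orientation; "wrist_force": force on the tool from outside, world axes, zero at the start; "moment": the same for the moment, N m; "finger_gap": finger opening in m; "grasp_force": force on a finger pad.
Only numpy, scipy, OpenCV 4.12 (cv2) and the standard library are available. Lean on these libraries where they do the work, as an engineer would, in place of code of your own. Each camera call takes 0.05 s, during which the arm holds its last target. There are 200 camera calls.

## Task

Push the air-bearing trolley with the freshly glued display case along its track to the yellow mark and bring it to rest with its red pointer within 10 mm of the black line, working only on its two soft end buffers (from either end): never touch the deck, housings or case. Keep it slower than 0.3 m/s, never let it run against an end stop, and leave the things on the bench alone. Finish within about 18 s, hand off, the trolley standing still at the mark.

Things in the scene. Friction and masses are not known exactly. Their poses are not given: they have to be found in the camera images.
- track: Fixed aluminium track, 110 mm wide (x), 900 mm long (y), with two steel rails (tops 22 mm above the bench). Origin: centre of its underside, on the bench. Its y axis is the direction of travel (the robot's left if unturned), x points away from the robot. A low red block between the rails near each end (top 28 mm above the bench) is the end stop.
- trolley (a joint): Travel of the air-bearing trolley along the track's +y, m: 0 = at the right end stop, 0.56 = at the left one. Trolley centre: x = 0, y = value - 0.28 in the track's frame. Nominal moving mass 3.0 kg (hidden, about 0.7 to 1.4 times); it floats on air bearings: drag only 0.05 N per m/s plus 0.006 N, so any speed lasts until it is braked.
- pointer (a point): Red pointer on the trolley's far side (+x), at the trolley's centre along the track, 100 mm from the track's middle line, 37 mm above the bench. Moves with the trolley.
- rear_face (a point): Nose of the right-hand (-y) buffer when not pressed: 145 mm from the trolley's centre, 52 mm above the bench. Black rubber half-round, 110 mm wide across the track, 32 to 72 mm above the bench. It telescopes 35 mm into the trolley against a 30 N/m spring (no preload, little damping: the trolley bounces off a finger held still). The point ignores the pressing.
- front_face (a point): Nose of the left-hand (+y) buffer when not pressed: 145 mm beyond the trolley's centre, otherwise like rear_face, pressed towards -y.
- case (a point): Top centre of the navy triangular display case fixed on the trolley, 90 mm above the bench, at the trolley's centre; it reaches 60 mm from there along the track. Under it the plywood deck, 120 mm wide (x), 200 mm long (y), with blue housings at both ends, tops 74 mm above the bench. Do not touch deck, housings or case.
- mark: Yellow block, 50 (x) by 100 (along the track) by 30 mm high, fixed beyond the track, turned like it, a black line on a white band across its top. Origin: centre of its underside, under the black line; y runs along the track. At the mark, the pointer has y = 0 in this frame. It lies 0.23 m or more beyond the start and 0.1 m or more before the left stop.
- tape: Roll of green tape lying flat, 80 mm across, 25 mm high, loose; leave alone. Origin: centre of its underside.
- glue: Blue glue bottle, 52 mm across, 130 mm high, standing loose; leave alone. Origin: centre of its underside.
- rivets: Red open rivet tray, 90 x 120 x 35 mm, loose; leave alone. Origin: centre of its underside.
There are look-alikes about, which are no part of the job. Several things have the shape of the mark; the one meant has the colours described above.

How it is judged:
By the outcome, as a careful person would: the job done as asked, in the order asked, and still so for the second after the job is handed in, with the robot touching nothing.
It also fails if it takes over 32 s, if anything falls off the work surface, if the arm or the gripper's body presses on something with over 40 N, if the wrist force passes 120 N, or if a joint passes its speed limit or range.

## Working session

There is one attempt and no reset: what is moved stays moved. The work goes in short steps, Python scripts to look and compute and a tool call to move; the robot and the scene stay as the last step left them, time stands still between calls to the robot, and variables do not carry over. Pictures are saved under pics/ and viewed, at most 10 in all, crops included, and the job is handed in when it is done.

Besides the shell and the picture viewer there is one more tool, called after ">>>" as name(argument=value, ...), one argument or row to a line, values as JSON. move_arm: Moves the arm, as the interface text tells. Its arguments: {"type":"object","properties":{"steps":{"type":"array","items":{"type":"object","properties":{"dr":{"type":"array","items":{"type":"number","minimum":-1,"maximum":1}},"travel":{"type":"array","items":{"type":"number","minimum":-1,"maximum":1}},"claw":{"type":"number"}}}},"force":{"type":"number"}},"required":["steps"]}

```bash
mkdir -p pics
cat > h.py <<'E'
import numpy as np, cv2
from cell import arm, imaging, workorder
def cloud(name):
    im,d=imaging.get_image(name); m=imaging.camera_model(name)
    K=np.array(m["intrinsics"]);V=np.array(m["view"])
    v,u=np.mgrid[:384,:512]
    x=(u-K[0,2])/K[0,0]*d; y=(v-K[1,2])/K[1,1]*d
    P=np.stack([x,-y,-d,np.ones_like(d)],-1)@np.linalg.inv(V).T
    P[d<=0]=np.nan
    return im,P[...,:3],m
E
python3 - <<'E'
from h import *
o=arm.get_obs(); print({k:np.round(o[k],3) for k in ("time_s","eef_pos","tool_rot","finger_gap","wrist_force")})
ims=[]
for n in("scene","top"):
    im,P,m=cloud(n); cv2.imwrite(f"pics/{n}0.png",im); np.savez(f"{n}0.npz",im=im,P=P); print(m)
E
```

```text
{'time_s': np.float64(0.0), 'eef_pos': array([0.239, 0.604, 0.257]), 'tool_rot': array([-0.   ,  0.187,  0.982, -0.001]), 'finger_gap': np.float64(0.088), 'wrist_force': array([-0.652, -0.536, -0.346])}
{'intrinsics': array([[403.07427979,   0.        , 256.37143072],
       [  0.        , 403.07427979, 187.18030655],
       [  0.        ,   0.        ,   1.        ]]), 'view': array([[-0.83887993,  0.54431409, -0.00162312,  0.48859503],
       [-0.29336016, -0.44960173,  0.84368128,  0.06879706],
       [ 0.45849785,  0.70822345,  0.53684194, -1.5038681 ],
       [ 0.        ,  0.        ,  0.        ,  1.        ]])}
{'intrinsics': array([[395.18218127,   0.        , 263.15958446],
       [  0.        , 395.18218127, 184.44000751],
       [  0.        ,   0.        ,   1.        ]]), 'view': array([[-0.02380123, -0.99938549, -0.02573234, -0.03181813],
       [ 0.99009687, -0.02712657,  0.1377401 , -0.56418419],
       [-0.13835349, -0.02219913,  0.99013409, -1.20352666],
       [ 0.        ,  0.        ,  0.        ,  1.        ]])}
```

View pics/scene0.png

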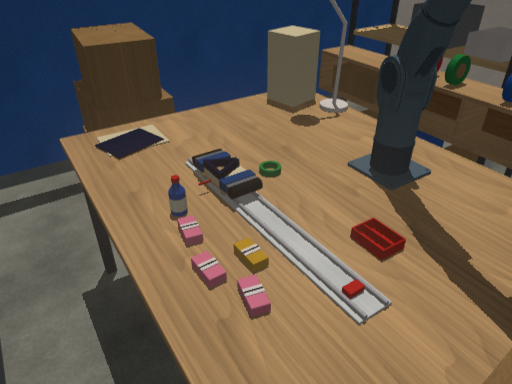

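View pics/top0.png

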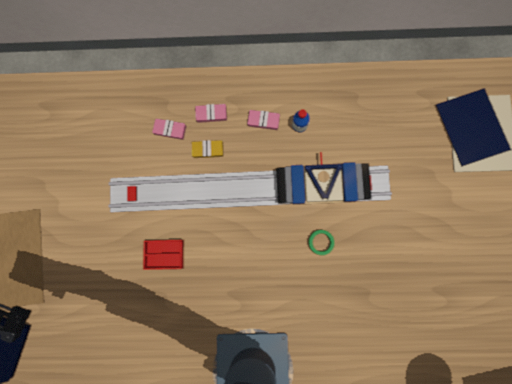

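The top view shows the track at rows 172–210 and the trolley at about (322,183), with its red pointer at (320,158). The yellow block, which is the mark, is at (208,149). Things that could be taken for it are the pink blocks at (211,113), (169,128) and (264,119). I choose the yellow one and will check it in a crop. The glue is at (300,120), the tape at (320,242) and the tray at (163,254).

```bash
cat >> h.py <<'E'
def ray(m,u,v,z):
    K=np.array(m["intrinsics"]);T=np.linalg.inv(np.array(m["view"]))
    d=T[:3,:3]@np.array([(u-K[0,2])/K[0,0],-(v-K[1,2])/K[1,1],-1]); c=T[:3,3]
    return c+d*(z-c[2])/d[2]
def blob(mask,box=None):
    M=np.zeros_like(mask,np.uint8)
    u0,v0,u1,v1=box or (0,0,512,384); M[v0:v1,u0:u1]=mask[v0:v1,u0:u1]
    return np.argwhere(M)[:,::-1]
E
python3 - <<'E'
from h import *
d=np.load("top0.npz");im,P=d["im"],d["P"];m=imaging.camera_model("top")
hsv=cv2.cvtColor(im,cv2.COLOR_BGR2HSV);H,S,V=cv2.split(hsv)
def rep(n,px):
    Q=P[px[:,1],px[:,0]];print(n,len(px),px.mean(0).round(1),"med",np.nanmedian(Q,0).round(4),"lo",np.nanpercentile(Q,3,axis=0).round(3),"hi",np.nanpercentile(Q,97,axis=0).round(3))
red=((H<6)|(H>174))&(S>150)&(V>80)
pt=blob(red,(312,145,330,168));rep("pointer",pt);print(ray(m,*pt.mean(0),.037))
rep("stopL",blob(red,(120,180,145,205)));rep("stopR",blob(red,(366,165,385,205)))
yel=blob((S>150)&(H>15)&(H<30)&(V>100),(185,135,230,163));rep("yellow",yel)
wh=blob((S<60)&(V>120),(195,140,220,158));rep("white",wh)
c=yel if 0 else np.vstack([yel,wh]);r=cv2.minAreaRect(c.astype(np.float32));print(r)
print("mark ctr z.03",ray(m,*r[0],.03))
dk=blob((S<80)&(V<60),(200,140,216,158));rep("line",dk); print(ray(m,*dk.mean(0),.03) if len(dk) else "")
# track height points -> direction
h=P[...,2]; tr=blob((h>.012)&(h<.026)&(S<60)&(V>110),(105,165,395,215));Q=P[tr[:,1],tr[:,0]][:,:2]
r=cv2.minAreaRect((Q*1000).astype(np.float32));print("track",r)
print("trackpix",cv2.minAreaRect(tr.astype(np.float32)))
bl=blob((V<60)&(S<110),(270,160,292,208));rep("front buf",bl);rep("rear buf",blob((V<60)&(S<110),(358,160,374,205)))
rep("glue",blob((h>.05),(285,100,315,135)));rep("tape",blob((H>45)&(H<80)&(S>120),(300,220,340,265)))
s=np.load("scene0.npz")["im"]
a=cv2.resize(im[95:215,150:390],None,fx=3,fy=3,interpolation=cv2.INTER_NEAREST);cv2.imwrite("pics/crop.png",a)
E
```

```text
pointer 15 [320.7 157.8] med [ 0.6463 -0.2307  0.0392] lo [ 0.619 -0.232  0.035] hi [ 0.657 -0.226  0.068]
[ 0.64352879 -0.23045808  0.037     ]
stopL 111 [131.5 193.4] med [0.5481 0.3757 0.0277] lo [0.526 0.362 0.024] hi [0.568 0.386 0.032]
stopR 2 [369.5 180.5] med [ 0.5625 -0.372   0.0667] lo [ 0.55  -0.373  0.065] hi [ 0.575 -0.371  0.068]
yellow 332 [207.3 148.7] med [0.6855 0.116  0.0293] lo [0.663 0.084 0.017] hi [0.709 0.18  0.034]
white 120 [206.5 147.8] med [0.6873 0.132  0.0316] lo [0.665 0.122 0.026] hi [0.712 0.145 0.036]
((207.0, 148.5), (17.0, 30.0), 90.0)
mark ctr z.03 [0.6860764  0.13187947 0.03      ]
line 0 [nan nan] med [nan nan nan] lo [nan nan nan] hi [nan nan nan]

track ((554.607666015625, 1.14239501953125), (109.09187316894531, 900.1185913085938), 0.8455920815467834)
trackpix ((249.53822326660156, 188.64730834960938), (33.69291305541992, 282.3827209472656), 87.56334686279297)
front buf 296 [280.6 185. ] med [ 0.5555 -0.1001  0.0689] lo [ 0.506 -0.112  0.051] hi [ 0.606 -0.088  0.075]
rear buf 211 [365.8 181.6] med [ 0.5579 -0.3595  0.0709] lo [ 0.511 -0.369  0.066] hi [ 0.61  -0.351  0.075]
glue 258 [301.2 118.8] med [ 0.7538 -0.1684  0.0904] lo [ 0.738 -0.193  0.056] hi [ 0.777 -0.148  0.132]
tape 179 [320.6 241.5] med [ 0.3836 -0.2197  0.0245] lo [ 0.346 -0.255  0.015] hi [ 0.414 -0.185  0.029]<stdin>:5: RuntimeWarning: Mean of empty slice.
  ret = um.true_divide(
  return np.nanmean(a, axis, out=out, keepdims=keepdims)
  return np.nanmean(a, axis, out=out, keepdims=keepdims)
```

View pics/crop.png

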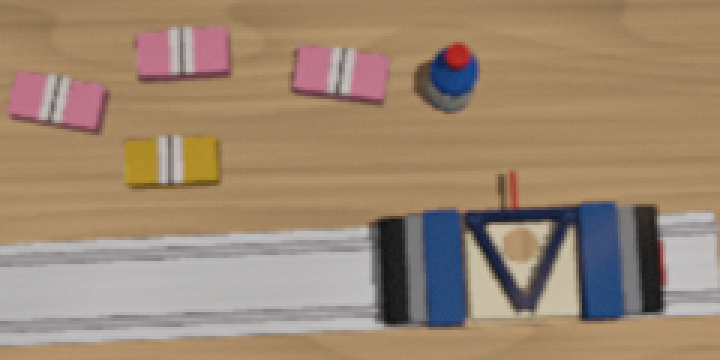

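The crop shows the yellow block with a white band and black line at crop (171,160), so the choice is confirmed. The pointer is at crop (513,190). In the track frame the mark is at s = 0.129 and the pointer at -0.233, so the distance to go is 0.362 m. I'll move now: turn the tool square to the track and close the fingers.

>>> move_arm(
  steps=[
    {"dr": [0,0,0.375],"travel": [-1,-1,0],"claw": 1},
    {"dr": [0,0,0.375],"travel": [-1,-1,0],"claw": 1},
    {"dr": [0,0,0.375],"travel": [-1,-1,0],"claw": 1},
    {"dr": [0,0,0.375],"travel": [-1,-1,0],"claw": 1},
    {"dr": [0,0,0.375],"travel": [-1,-1,0],"claw": 1},
    {"dr": [0,0,0.375],"travel": [-1,-1,0],"claw": 1},
    {"dr": [0,0,0.375],"travel": [-1,-1,0],"claw": 1},
  ],
)

```text
time_s: 0.98
eef_pos: [0.3516, 0.3442, 0.2576]
tool_rot: [0.0, 0.703, 0.711, -0.0]
wrist_force: [0.3, -0.0, 0.2]
finger_gap: 0.02
grasp_force: 0.0
```

>>> move_arm(
  steps=[
    {"travel": [-1,0.5,0],"claw": 1},
    {"travel": [-1,0.5,0],"claw": 1},
    {"travel": [-1,0.5,0],"claw": 1},
    {"travel": [-1,0.5,0],"claw": 1},
  ],
)

```text
invalid input at $.steps[0]: expected keys dr, travel, claw
```

>>> move_arm(
  steps=[
    {"travel": [-1,0.5,0],"claw": 1},
    {"travel": [-1,0.5,0],"claw": 1},
    {"travel": [-1,0.5,0],"claw": 1},
    {"travel": [-1,0.5,0],"claw": 1},
  ],
)

```text
invalid input at $.steps[0]: expected keys dr, travel, claw
```

>>> move_arm(
  steps=[
    {"travel": [-1,0.05,0],"claw": 1},
    {"travel": [-1,0.05,0],"claw": 1},
    {"travel": [-1,0.05,0],"claw": 1},
  ],
)

```text
invalid input at $.steps[0]: expected keys dr, travel, claw
```

>>> move_arm(
  steps=[
    {"dr": [0,0,0],"travel": [-1,0.5,0],"claw": 1},
    {"dr": [0,0,0],"travel": [-1,0.5,0],"claw": 1},
    {"dr": [0,0,0],"travel": [-1,0.5,0],"claw": 1},
    {"dr": [0,0,0],"travel": [-1,0.5,0],"claw": 1},
  ],
)

```text
time_s: 1.48
eef_pos: [0.4556, 0.1432, 0.2577]
tool_rot: [0.0, 0.703, 0.712, -0.0]
wrist_force: [0.4, 0.3, -0.5]
finger_gap: 0.0001
grasp_force: 0.0
```

>>> move_arm(
  steps=[
    {"dr": [0,0,0],"travel": [-1,0.5,0],"claw": 1},
    {"dr": [0,0,0],"travel": [-1,0.5,0],"claw": 1},
    {"dr": [0,0,0],"travel": [-1,0.5,0],"claw": 1},
    {"dr": [0,0,0],"travel": [-1,0.5,0],"claw": 1},
  ],
)

```text
time_s: 1.98
eef_pos: [0.5585, -0.0554, 0.2576]
tool_rot: [0.0, 0.703, 0.712, -0.0]
wrist_force: [0.6, -0.2, 0.4]
finger_gap: 0.0004
grasp_force: 0.0
```

>>> move_arm(
  steps=[
    {"dr": [0,0,0],"travel": [-1,0.05,0],"claw": 1},
    {"dr": [0,0,0],"travel": [-1,0.05,0],"claw": 1},
    {"dr": [0,0,0],"travel": [-1,0.05,0],"claw": 1},
  ],
)

```text
time_s: 2.35
eef_pos: [0.5701, -0.2406, 0.2574]
tool_rot: [-0.0, 0.701, 0.713, 0.0]
wrist_force: [1.4, 0.3, 0.3]
finger_gap: 0.0004
grasp_force: 0.0
```

>>> move_arm(
  steps=[
    {"dr": [0,0,0],"travel": [-0.92,-0.03,0.1],"claw": 1},
    {"dr": [0,0,0],"travel": [-0.92,-0.03,0.1],"claw": 1},
    {"dr": [0,0,0],"travel": [-0.92,-0.03,0.2],"claw": 1},
    {"dr": [0,0,0],"travel": [-0.92,-0.03,1],"claw": 1},
    {"dr": [0,0,0],"travel": [-0.92,-0.03,1],"claw": 1},
    {"dr": [0,0,0],"travel": [-0.92,-0.03,1],"claw": 1},
  ],
)

```text
time_s: 3.1
eef_pos: [0.5654, -0.4216, 0.0534]
tool_rot: [-0.003, 0.702, 0.713, -0.0]
wrist_force: [-0.5, -0.5, 0.4]
finger_gap: 0.0005
grasp_force: 0.0
```

```bash
cat >> h.py <<'E'
C=np.array([.5546,.0011]);th=np.radians(.85);YH=np.array([-np.sin(th),np.cos(th)])
def pointer(show=True):
    """trolley s in track frame from top camera; also nose of tool"""
    m=imaging.camera_model("top"); t=arm.get_obs()["time_s"]; im,d=imaging.get_image("top")
    H,S,V=cv2.split(cv2.cvtColor(im,cv2.COLOR_BGR2HSV)); red=((H<6)|(H>174))&(S>150)&(V>80)
    # pointer strip beyond the deck: world x 0.617..0.655 at z .037
    px=blob(red,(150,135,340,170))
    s=[]
    for u,v in px:
        w=ray(m,u,v,.037)[:2]; a=(w-C)
        if .068<a@[YH[1],-YH[0]]<.105: s.append(a@YH)
    r=np.mean(s) if s else None
    return t,r,len(s),im
E
python3 - <<'E'
from h import *
o=arm.get_obs();print(o["time_s"],o["eef_pos"],o["tool_rot"].round(4),o["wrist_force"])
p=pointer();print(p[:3])
E
```

```text
3.1 [ 0.56541474 -0.42157666  0.05343904] [-2.600e-03  7.015e-01  7.126e-01 -2.000e-04] [-0.53079169 -0.51991088  0.3798674 ]
(3.1, np.float64(-0.2329997061845936), 13)
```

>>> move_arm(
  steps=[
    {"dr": [0,0,0],"travel": [0.12,-0.02,-0.02],"claw": 1},
    {"dr": [0,0,0],"travel": [0.148,-0.02,-0.02],"claw": 1},
    {"dr": [0,0,0],"travel": [0.176,-0.02,-0.02],"claw": 1},
    {"dr": [0,0,0],"travel": [0.204,-0.02,-0.02],"claw": 1},
    {"dr": [0,0,0],"travel": [0.232,-0.02,-0.02],"claw": 1},
    {"dr": [0,0,0],"travel": [0.26,-0.02,-0.02],"claw": 1},
    {"dr": [0,0,0],"travel": [0.288,-0.02,-0.02],"claw": 1},
    {"dr": [0,0,0],"travel": [0.316,-0.02,-0.02],"claw": 1},
    {"dr": [0,0,0],"travel": [0.344,-0.02,-0.02],"claw": 1},
    {"dr": [0,0,0],"travel": [0.372,-0.02,-0.02],"claw": 1},
    {"dr": [0,0,0],"travel": [0.4,-0.02,-0.02],"claw": 1},
    {"dr": [0,0,0],"travel": [0.428,-0.02,-0.02],"claw": 1},
    {"dr": [0,0,0],"travel": [0.44,-0.02,-0.3],"claw": 1},
    {"dr": [0,0,0],"travel": [0.44,-0.02,-0.53],"claw": 1},
    {"dr": [0,0,0],"travel": [1,-0.02,-0.58],"claw": 1},
  ],
)

```text
time_s: 5.03
eef_pos: [0.5616, -0.2788, 0.1737]
tool_rot: [0.005, 0.704, 0.71, -0.0]
wrist_force: [1.0, 0.9, -1.5]
finger_gap: 0.0004
grasp_force: 0.0
```

Run:
```python
from h import *
p=pointer();print(p[:3]);cv2.imwrite("pics/t1.png",p[3])
o=arm.get_obs();print(o["time_s"],o["eef_pos"])
```

```text
(5.025, np.float64(-0.1419480463781729), 13)
5.075 [ 0.56301848 -0.26383012  0.17102824]
```

>>> move_arm(
  steps=[
    {"dr": [0,0,0],"travel": [1,0,0],"claw": 1},
    {"dr": [0,0,0],"travel": [1,0,0],"claw": 1},
    {"dr": [0,0,0],"travel": [1,0,0],"claw": 1},
  ],
)

```text
time_s: 5.45
eef_pos: [0.5575, -0.0831, 0.1693]
tool_rot: [-0.0, 0.701, 0.713, 0.0]
wrist_force: [0.7, 0.7, -0.2]
finger_gap: 0.0004
grasp_force: 0.0
```

>>> move_arm(
  steps=[
    {"dr": [0,0,0],"travel": [1,0,0],"claw": 1},
    {"dr": [0,0,0],"travel": [1,0,0],"claw": 1},
    {"dr": [0,0,0],"travel": [1,0,0],"claw": 1},
  ],
)

```text
time_s: 5.82
eef_pos: [0.5543, 0.1044, 0.1693]
tool_rot: [-0.0, 0.701, 0.713, 0.0]
wrist_force: [1.1, 0.0, -0.4]
finger_gap: 0.0002
grasp_force: 0.0
```

Run:
```python
from h import *
p=pointer();print(p[:3])
o=arm.get_obs();print(o["time_s"],o["eef_pos"],o["tool_rot"].round(4))
```

```text
(5.825, np.float64(-0.07378353957710326), 21)
5.875 [0.55350572 0.11584117 0.16865485] [-0.0027  0.6972  0.7169  0.0019]
```

>>> move_arm(
  steps=[
    {"dr": [0,0,0],"travel": [0.49,0,0],"claw": 1},
    {"dr": [0,0,0],"travel": [0.49,0,0.25],"claw": 1},
    {"dr": [0,0,0],"travel": [0.49,0,0.55],"claw": 1},
    {"dr": [0,0,0],"travel": [0.49,0,0.55],"claw": 1},
  ],
)

```text
time_s: 6.38
eef_pos: [0.5495, 0.1989, 0.0554]
tool_rot: [-0.002, 0.701, 0.713, -0.004]
wrist_force: [-0.1, -0.5, 0.1]
finger_gap: 0.0004
grasp_force: 0.0
```

Run:
```python
from h import *
for i in range(4):
    p=pointer();print(p[:3])
o=arm.get_obs();print(o["time_s"],o["eef_pos"],o["tool_rot"].round(4))
```

```text
(6.375, np.float64(-0.02915739432771237), 21)
(6.425, np.float64(-0.02603022209904401), 22)
(6.475, np.float64(-0.02215126310584426), 16)
(6.525, np.float64(-0.01706443937072108), 19)
6.575 [0.55522892 0.19961083 0.06195959] [0.0009 0.702  0.7122 0.0018]
```

>>> move_arm(
  steps=[
    {"dr": [0,0,0],"travel": [0.023,0,0],"claw": 1},
    {"dr": [0,0,0],"travel": [0.046,0,0],"claw": 1},
    {"dr": [0,0,0],"travel": [0.069,0,0],"claw": 1},
    {"dr": [0,0,0],"travel": [0.092,0,0],"claw": 1},
    {"dr": [0,0,0],"travel": [0.115,0,0],"claw": 1},
    {"dr": [0,0,0],"travel": [0.138,0,0],"claw": 1},
    {"dr": [0,0,0],"travel": [0.161,0,0],"claw": 1},
    {"dr": [0,0,0],"travel": [0.184,0,0],"claw": 1},
  ],
)

```text
time_s: 7.58
eef_pos: [0.5527, 0.2371, 0.0592]
tool_rot: [0.0, 0.701, 0.713, -0.0]
wrist_force: [-0.1, -0.1, 0.1]
finger_gap: 0.0007
grasp_force: 0.0
```

Run:
```python
from h import *
for i in range(2):
    p=pointer();print(p[:3])
o=arm.get_obs();print(o["time_s"],o["eef_pos"],o["tool_rot"].round(4),o["wrist_force"])
```

```text
(7.575, np.float64(0.06311759356802363), 22)
(7.625, np.float64(0.06660813976206963), 19)
7.675 [0.55258505 0.2376192  0.0592421 ] [-1.000e-04  7.011e-01  7.130e-01  1.000e-04] [ 0.26960849 -0.64078143 -0.58033405]
```

>>> move_arm(
  steps=[
    {"dr": [0,0,0],"travel": [0.031,0,0],"claw": 1},
    {"dr": [0,0,0],"travel": [0.054,0,0],"claw": 1},
    {"dr": [0,0,0],"travel": [0.077,0,0],"claw": 1},
    {"dr": [0,0,0],"travel": [0.1,0,0],"claw": 1},
    {"dr": [0,0,0],"travel": [0.123,0,0],"claw": 1},
    {"dr": [0,0,0],"travel": [0.146,0,0],"claw": 1},
    {"dr": [0,0,0],"travel": [0.169,0,0],"claw": 1},
    {"dr": [0,0,0],"travel": [0.192,0,0],"claw": 1},
    {"dr": [0,0,0],"travel": [0.215,0,0],"claw": 1},
    {"dr": [0,0,0],"travel": [0.238,0,0],"claw": 1},
    {"dr": [0,0,0],"travel": [0.261,0,0],"claw": 1},
  ],
)

```text
time_s: 9.05
eef_pos: [0.5519, 0.2892, 0.0593]
tool_rot: [0.0, 0.701, 0.713, -0.0]
wrist_force: [0.1, 0.0, -0.4]
finger_gap: 0.0006
grasp_force: 0.0
```

Run:
```python
from h import *
for i in range(4):
    p=pointer();print(p[:3])
cv2.imwrite("pics/t2.png",p[3])
o=arm.get_obs();print(o["time_s"],o["eef_pos"],o["wrist_force"])
```

```text
(9.05, np.float64(0.13046094497294383), 19)
(9.1, np.float64(0.13056237306438925), 18)
(9.15, np.float64(0.13081484630843554), 16)
(9.2, np.float64(0.1313179168478119), 13)
9.25 [0.55182281 0.28893335 0.05927089] [ 0.18390533 -0.73075219 -0.19328319]
```

>>> move_arm(
  steps=[
    {"dr": [0,0,0],"travel": [0,0,0],"claw": 1},
    {"dr": [0,0,0],"travel": [0,0,0],"claw": 1},
    {"dr": [0,0,0],"travel": [0,0,0],"claw": 1},
    {"dr": [0,0,0],"travel": [0,0,0],"claw": 1},
  ],
)

```text
time_s: 9.75
eef_pos: [0.5518, 0.289, 0.0593]
tool_rot: [0.0, 0.701, 0.713, -0.0]
wrist_force: [-0.9, -0.2, -0.0]
finger_gap: 0.0003
grasp_force: 0.0
```

Run:
```python
from h import *
for i in range(4):
    p=pointer();print(p[:3])
cv2.imwrite("pics/t3.png",cv2.resize(p[3][125:215,140:300],None,fx=5,fy=5,interpolation=cv2.INTER_NEAREST))
```

```text
(9.75, np.float64(0.13201304964789676), 12)
(9.8, np.float64(0.1322169631688177), 13)
(9.85, np.float64(0.1322169631688177), 13)
(9.9, np.float64(0.13222610397515294), 13)
```

View pics/t3.png

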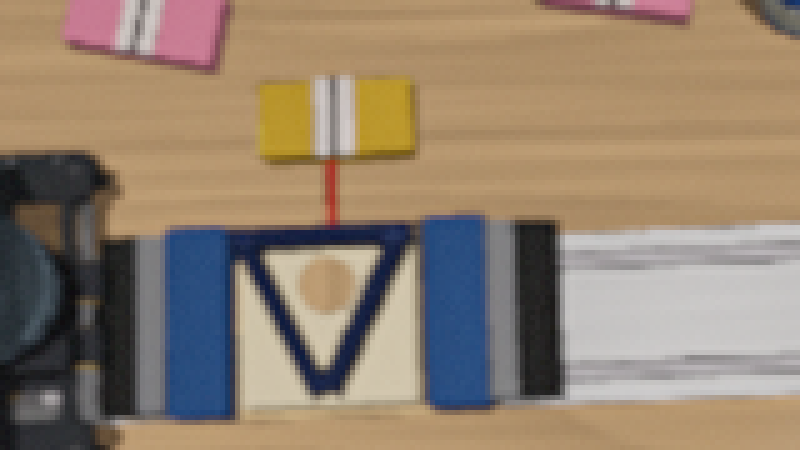

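The crop shows the red pointer at (331,190) in line with the black line at (334,115), and the trolley is almost still. I'll back away in +y first, then lift.

>>> move_arm(
  steps=[
    {"dr": [0,0,0],"travel": [0.15,0,0],"claw": 1},
    {"dr": [0,0,0],"travel": [0.4,0,0],"claw": 1},
    {"dr": [0,0,0],"travel": [0.5,0,-0.2],"claw": 1},
    {"dr": [0,0,0],"travel": [0.5,0,-0.5],"claw": 1},
    {"dr": [0,0,0],"travel": [0.5,0,-0.5],"claw": 1},
    {"dr": [0,0,0],"travel": [0.5,0,-0.5],"claw": 1},
  ],
)

```text
time_s: 10.7
eef_pos: [0.5499, 0.3888, 0.159]
tool_rot: [-0.0, 0.701, 0.713, -0.0]
wrist_force: [-0.4, -0.5, -0.7]
finger_gap: 0.0004
grasp_force: 0.0
```

Run:
```python
from h import *
m=imaging.camera_model("top")
for i in range(8):
    p=pointer()
    if i in(0,1,6,7):print(p[:3])
im=p[3];v=int(149);print("line cols",im[144:154,200:214].mean((0,2)).round(0))
print([((ray(m,u,148.5,.03)[:2]-C)@YH).round(4) for u in (206,207,208)])
```

```text
(10.7, np.float64(0.132985697896995), 18)
(10.75, np.float64(0.132985697896995), 18)
(11.0, np.float64(0.1330833703275853), 19)
(11.05, np.float64(0.132985697896995), 18)
line cols [121. 124. 143. 172. 192. 176. 126. 147. 192. 195. 176. 142. 122. 123.]
[np.float64(0.132), np.float64(0.1288), np.float64(0.1256)]
```

```bash
python3 -c "
from cell import workorder;print(workorder.job_done())"
```

```text
the job is handed in; nothing more can be done
None
```

I handed the job in at about 11 s: the trolley is standing still, its pointer measures about 2 mm from the black line, and the arm is clear. Its measured speed stayed below 0.1 m/s, and I pushed and braked it only at the two end buffers.

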